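Nip the pin in the gauge holder and hold the lamp shutter half open

TASK

On the optical breadboard, slide the work holder's jaw along with a firm but careful push until it bears on the turned steel pin and nips it, still upright, against the fixed vee jaw, and leave the jaw there. Then slide the lamp head's sprung shutter open by its red tab to half of its travel, for a half-lit exposure of the pin, and finish while still holding it there against its spring. Leave the other things on the breadboard where they are.

Things in the scene. Friction and masses are not known exactly. Their poses are not given: they have to be found in the camera images.
- holder: Work holder on a black rotary stage (150 mm across, 35 mm high) bolted to the breadboard, turned up to 45 degrees either way. Origin: centre of the stage's underside (the breadboard's top, 12 mm above the table), z up. On the stage lies a steel beam along the holder's x axis, 36 mm wide, its top 47 mm above the origin. At the +x end stands the fixed steel vee jaw, 14 mm high, opening to -x; from the -x side comes the sliding jaw.
- vee_seat (a point): Point on the beam's top over the stage's centre: the axis of the pin passes through it when the pin is home in the vee. Same axes as the holder.
- jaw (a joint): Travel in m of the sliding jaw along the holder's +x axis, towards the vee: 0 fully open, limit 0.040. It slides against about 2.5 N of friction and stays where it is left. It nips the pin home in the vee at about 0.034. A firm push of some 8 to 15 N seats the pin and nips it. It starts anywhere from 0 to 0.012.
- jaw_tab (a point): Centre of the upright aluminium thumb tab on the sliding jaw's carriage, by which it is moved. The tab is 14 mm along the holder's x, 20 mm along its y and 36 mm tall; this point is 18 mm below its top and 18 mm above the 30 mm wide black carriage. The jaw's flat steel face, 30 mm wide and 13.5 mm high, lies 50 mm ahead of this point (+x). Same axes as the holder.
- pin_mid (a point): The turned, polished steel pin (about 80 g, it slips easily), loose and standing upright on the beam between sliding jaw and vee, 50 mm tall: flange 24 mm in diameter and 14 mm high at the foot (the part that the jaws nip), then 14 mm and 9 mm diameters above. This point: on its axis, 25 mm above its foot. It starts 4 to 16 mm short of its place in the vee; the jaw pushes it home.
- head: Lamp head: black box 90 mm wide, bolted to the breadboard. Origin: centre of its underside, z up, its top face 124 mm above the origin. On its -y side, facing the holder, an aluminium shutter frame, flush with the top, with a square window. A red mark on the frame, 25 mm in +x from the tab's closed place, shows half travel. The head does not move.
- shutter (a joint): Travel in m of the shutter along the head's +x axis: 0 closed (the spring brings it back there whenever it is let go), 0.050 fully open, 0.025 half. The spring pulls it shut with about 2.4 N at 0, 8.4 N at half and 14.4 N fully open.
- shutter_tab (a point): Centre of the shutter's upright red finger tab with a white pointer line across it. The tab is 14 mm along the head's x, 16 mm along its y and 36 mm tall; this point is 18 mm below its top and 21 mm above the top of the frame and box, which are level around it. Closed, it stands at x 0, y -49.5 mm, z 145 mm in the head's frame. Same axes as the head.
- cap_mid (a point): Bystander: dark lens cap lying on the breadboard, 48 mm across and 12 mm thick; its centre.
- jar_mid (a point): Bystander: small amber sample jar with white lid, 40 mm across and 45 mm tall; its centre.
- post_mid (a point): Bystander: steel optic post, 16 mm across and 50 mm tall on a 32 mm black foot; its centre.
- driver_grip (a point): Bystander: yellow-handled screwdriver 150 mm long lying on the breadboard; the middle of its handle.
Not all that is in view belongs to the job. What is shaped like the part that bears pin_mid but yellow is not meant.

How it is judged:
By the outcome, as a careful person would: the job done as asked, in the order asked, and still so for the second after the job is handed in, while the arm keeps its last pose, push and grip.
It also fails if it takes over 45 s, if anything falls off the work surface, if the arm or the gripper's body presses on something with over 40 N, if the wrist force passes 120 N, or if a joint passes its speed limit or range.

ROBOT

A 6-joint arm with a two-finger parallel gripper is mounted at the origin on the work surface. World frame = base frame: x ahead of the robot, y to its left, z up, the work surface at z = 0. Lengths are in m, angles in rad, forces in N, time in s.
With the tool pointing down it reaches from about 0.3 to 0.775 m from the base axis. Payload 14.6 kg.
Tool frame: the origin (TCP) lies at the very end of the fingers, on their centre line; the grasp point (between the pads) lies 19 mm behind it (robot.grip_depth is the distance from the TCP to the grasp point, in m); z points along the fingers, y is the direction in which the jaws open and shut (so a half turn about z gives the same grasp; the last joint's range is limited). The gripper opens to 85 mm and grips with 20 to 120 N. Pads are 22 mm wide; open, the fingers measure 114 mm over their backs; the gripper's body (76 mm by 85 mm) begins 54 mm behind the grasp point. The pads swing forward as they close: fully open they stand 13 mm farther back than shut.
Start: joints at [-1.189, 0.3, 1.521, -0, 1.321, -0.067], TCP at [0.239, -0.496, 0.231] pointing down, gripper open.
Joint ranges: [-3.03, 3.03], [-0.79, 2.21], [0.23, 2.52], [-1.04, 4.18], [0, 3.07], [-2.55, 2.55]. Speed limits (rad/s): [2.22, 2.22, 2.57, 3.14, 3.14, 3.14].

INTERFACE

Orientations are given as a unit quaternion [x, y, z, w].
In Python, from bench import readout, eyes, workorder, robot gives the robot as it stands.
- The arm moves only by the tool move_arm, never from a script. Its argument "rows" is a list of rows, each an object with "offset": the shift along the tool's x, y, z in units of 25 mm (1.0 is 25 mm), a list of three; "turn": the turn about the tool's z in units of 5 degrees (1.0 is 5 degrees). A call has 1 to 12 rows; each row shifts and turns the commanded pose from where the row before left it, along the tool's axes as they then stand; what a row does not reach is not made up. A row lasts 1/12 s, in which the tool goes at most 41.7 mm and 7.16 degrees, less where a joint would pass 70% of its speed; a pose out of reach is approached as far as the arm can. A call is refused whole if a number of a shift passes 1 or a number of a turn 1, either way. A call with a gripper value outside its range is refused whole. "claw" is the opening in per cent of the stroke, from 0 (shut) to 100 (fully open), set as the call begins (left out, the last holds). The fingers move at their own pace and stop on an object; "newtons" is the grip in N (left out, the last holds). Time passes only in rows, so rows that do not move let the fingers close. It gives the time, the measured TCP pose, the force and the opening at its end, in the units of the state.
- readout.get_state(): the state, without advancing time (a new reading comes with each control period).
- eyes.snapshot(name): name is "scene" or "top" or "wrist"; returns a dict with "frame" (420x560x3 uint8, blue, green, red), "fx", "fy", "cx", "cy" (pixels), "extrinsics" (4x4, takes a point from camera to world coordinates). Camera axes: x right, y down, z forward; pixel columns grow to the right and rows downward; lengths in m; the calibration is good to about 2 mm. A picture is of the moment at which its call begins. There is no depth.
- workorder.finish_job(): hands the job in, once; it reports no verdict.
The state is a dict: "time": time; "joint_positions": joint angles; "qd": joint speeds; "joint_efforts": joint torques, N m; "position": TCP position; "ee_rot": TCP orientation; "wrist_force": force on the tool from outside, world axes, zero at the start; "ft_torque": the same for the moment, N m; "gripper_width": finger opening in m.
Only numpy, scipy, OpenCV 4.12 (cv2) and the standard library are available. Lean on these libraries where they do the work, as an engineer would, in place of code of your own. Each camera call takes 0.05 s, during which the arm holds its last target. There are 200 camera calls.

## Working session

There is one attempt and no reset: what is moved stays moved. The work goes in short steps, Python scripts to look and compute and a tool call to move; the robot and the scene stay as the last step left them, time stands still between calls to the robot, and variables do not carry over. Pictures are saved under pics/ and viewed, about 8 in all and at most 12, crops included, and the job is handed in when it is done.

Besides the shell and the picture viewer there is one more tool, called after "Call:" in YAML: its name, and indented under it one key for each argument. move_arm: Moves the arm, as the interface text tells. Its arguments: {"type":"object","properties":{"rows":{"type":"array","items":{"type":"object","properties":{"offset":{"type":"array","items":{"type":"number"}},"turn":{"type":"number"}}}},"claw":{"type":"number"},"newtons":{"type":"number"}},"required":["rows"]}

```bash
mkdir -p pics
cat > h.py <<'E'
import numpy as np, cv2, json
from bench import readout, eyes, workorder, robot
def snap(n,f):
    s=eyes.snapshot(n); cv2.imwrite(f'pics/{f}.png',s['frame'])
    json.dump({k:np.array(s[k]).tolist() for k in('fx','fy','cx','cy','extrinsics')},open(f'pics/{f}.json','w')); return s
def ray(f,u,v):
    c=json.load(open(f'pics/{f}.json')); E=np.array(c['extrinsics'])
    return E[:3,3],E[:3,:3]@np.array([(u-c['cx'])/c['fx'],(v-c['cy'])/c['fy'],1])
def atz(f,u,v,z):
    o,d=ray(f,u,v); return o+d*(z-o[2])/d[2]
def proj(f,p):
    c=json.load(open(f'pics/{f}.json')); E=np.array(c['extrinsics'])
    q=E[:3,:3].T@(np.array(p)-E[:3,3]); return q[0]/q[2]*c['fx']+c['cx'],q[1]/q[2]*c['fy']+c['cy']
def crop(f,x,y,w,h,k,o):
    im=cv2.imread(f'pics/{f}.png')[y:y+h,x:x+w]; cv2.imwrite(f'pics/{o}.png',cv2.resize(im,None,fx=k,fy=k,interpolation=cv2.INTER_CUBIC))
E
python3 - <<'E'
from h import *
np.set_printoptions(precision=4,suppress=True)
a=snap('scene','s0');b=snap('top','t0')
for f in('s0','t0'):
    print(open(f'pics/{f}.json').read())
print(readout.get_state()); print([x for x in dir(robot) if x[0]!='_'])
E
```

```text
{"fx": 474.605792630901, "fy": 474.605792630901, "cx": 270.9080588942119, "cy": 207.23215231402978, "extrinsics": [[0.8426663228466813, 0.31498140800176044, -0.43669231840425254, 0.9202621441634993], [0.5382164017261568, -0.46958471623734105, 0.6998666295725522, -0.5440833272737957], [0.01538093797532153, -0.824789007497993, -0.5652313861220685, 0.5606936227529588], [0.0, 0.0, 0.0, 1.0]]}
{"fx": 530.1428446581573, "fy": 530.1428446581573, "cx": 284.2683515162159, "cy": 212.71696530806608, "extrinsics": [[-0.025307430061651787, -0.9873699864114616, 0.15639707132010106, 0.4228937410110557], [-0.9995320438379204, 0.02768107517108043, 0.01301735067371831, -0.02768741609583873], [-0.017182180445570985, -0.15599444865508247, -0.9876084774159913, 1.203111167872366], [0.0, 0.0, 0.0, 1.0]]}
{'time': 0.1, 'joint_positions': array([-1.1886,  0.3004,  1.5216, -0.    ,  1.3207, -0.0666]), 'qd': array([-0.0012, -0.0006, -0.0014, -0.0011,  0.0001, -0.0006]), 'joint_efforts': array([  0.0018, -54.4379, -36.2372,  -0.0001,   0.003 ,  -0.    ]), 'position': array([ 0.2385, -0.4953,  0.2308]), 'ee_rot': array([ 0.9749,  0.2225, -0.0001, -0.0005]), 'wrist_force': array([0.1569, 0.6506, 0.5646]), 'ft_torque': array([-0.0407,  0.0465,  0.0167]), 'gripper_width': 0.08502187249884191}
['MotionError', 'grip_depth']
```

View pics/t0.png

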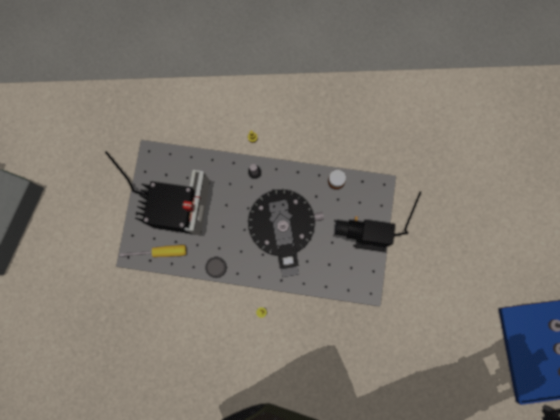

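View pics/s0.png

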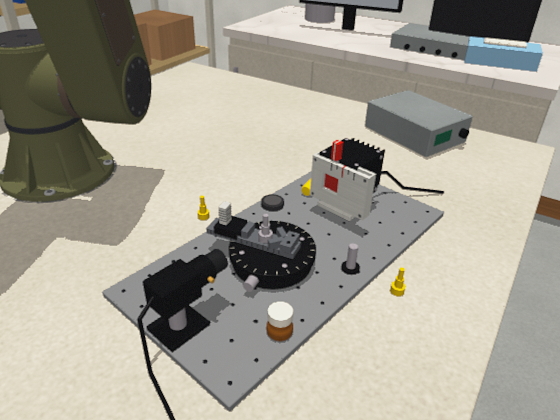

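The top view shows the holder at (282,222), the jaw tab at about (289,260) and the pin at about (283,226). The red shutter tab is at (187,205). In the scene view the pin is at (265,228), and the yellow look-alikes are at (203,208) and (399,281). The pin I want is the steel one on the beam. Next is a close crop.

Run:
```python
from h import *
crop('t0',160,160,170,125,4.7,'t0c')
a=cv2.imread('pics/s0.png')
A=cv2.resize(a[190:270,195:325],None,fx=6,fy=6,interpolation=cv2.INTER_CUBIC)[:,:]
cv2.imwrite('pics/s0c.png',A[:480,:780])
```

```text
(no output)
```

View pics/t0c.png

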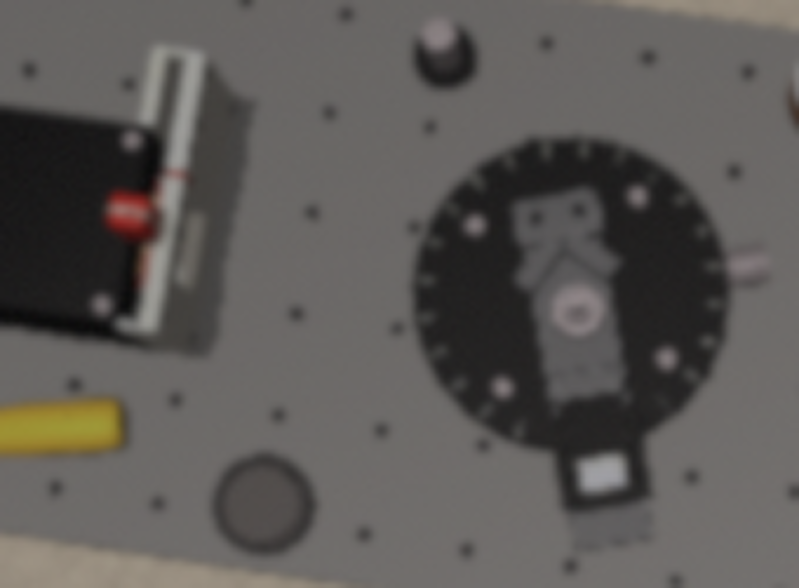

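View pics/s0c.png

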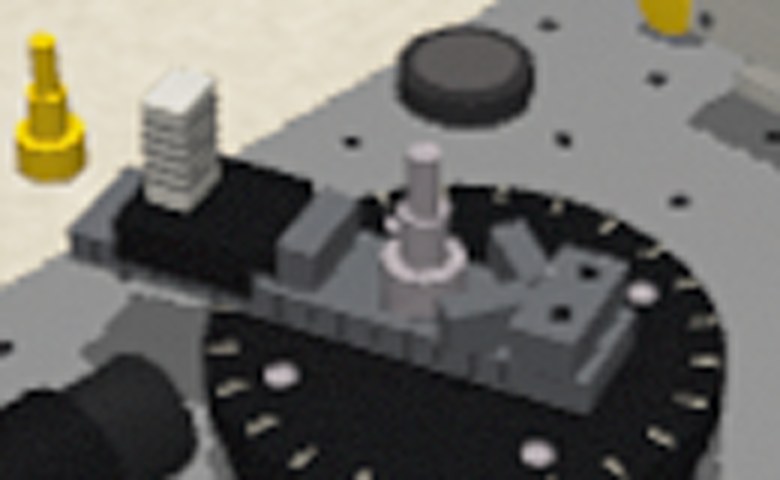

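Run:
```python
from h import *
np.set_printoptions(precision=4,suppress=True)
T=lambda u,v:(u/4.7+160-.4,v/4.7+160-.4)
def tri(u,v,u2,v2):
    o,d=ray('t0',u,v);p,e=ray('s0',u2,v2)
    s=np.linalg.lstsq(np.c_[d,-e],p-o,rcond=None)[0]; a=o+d*s[0];b=p+e*s[1]
    return (a+b)/2,np.linalg.norm(a-b)
print('tabtop',tri(*T(602,473),178/6+195,85/6+190))
print('stage',c:=atz('t0',*T(572,293),.047))
print('stage l,r',atz('t0',*T(415,290),.047),atz('t0',*T(729,296),.047))
v0=atz('t0',*T(556,200),.073);t=atz('t0',*T(602,473),.117)
print('beamend',v0,'tab',t,'ang',np.degrees(np.arctan2(*(v0-t)[1::-1])),'c-t',np.degrees(np.arctan2(*(c-t)[1::-1])))
# beam edges at z=.059
for p,q in [((536,300),(551,398)),((610,290),(626,388)),((560,520),(630,0))]: 
    a=atz('t0',*T(*p),.059);b=atz('t0',*T(*q),.059);print('edge',np.degrees(np.arctan2(*(a-b)[1::-1])))
print('pinflange',atz('t0',*T(577,310),.073))
print('shut tabtop',tri(*T(128,205),338.5,142), atz('t0',*T(128,205),.175))
for p,q in [((205,55),(155,330)),((157,48),(118,325))]:
    a=atz('t0',*T(*p),.136);b=atz('t0',*T(*q),.136);print('frame',a,b,np.degrees(np.arctan2(*(a-b)[1::-1])))
```

```text
tabtop (array([ 0.4976, -0.0173,  0.1056]), np.float64(0.0013576735199222541))
stage [ 0.5856 -0.0054  0.047 ]
stage l,r [0.5891 0.0682 0.047 ] [ 0.5821 -0.0788  0.047 ]
beamend [0.6254 0.0004 0.073 ] tab [ 0.4963 -0.0179  0.117 ] ang 8.06234410685775 c-t 7.951857303866229
edge 7.35009678837238
edge 7.645852082892164
edge 170.9354728159216
pinflange [ 0.574 -0.008  0.073]
shut tabtop (array([0.6106, 0.1782, 0.1743]), np.float64(0.0009245584843914572)) [0.6101 0.1778 0.175 ]
frame [0.6833 0.1519 0.136 ] [0.5619 0.1737 0.136 ] -10.208369933906846
frame [0.6871 0.173  0.136 ] [0.5645 0.1898 0.136 ] -7.775079315247249
```

Call:
move_arm:
  rows:
    - {"turn": 0.885}
    - {"turn": 0.885}
    - {"turn": 0.885}
    - {"turn": 0.885}
    - {"offset": [0.64,-0.97,0]}
    - {"offset": [0.64,-0.97,0]}
    - {"offset": [0.64,-0.97,0]}
    - {"offset": [0.64,-0.97,0]}
    - {"offset": [0.64,-0.97,0]}
    - {"offset": [0.64,-0.97,0]}
    - {"offset": [0.64,-0.97,0]}
    - {"offset": [0.64,-0.97,0]}
  claw: 0
  newtons: 40

```text
invalid input at $.rows[0]: expected keys offset, turn
```

Call:
move_arm:
  rows:
    - {"offset": [0.64,-0.97,0]}
    - {"offset": [0.64,-0.97,0]}
    - {"offset": [0.64,-0.97,0]}
    - {"offset": [0.64,-0.97,0]}
    - {"offset": [0.64,-0.97,0]}
    - {"offset": [0.64,-0.97,0]}
    - {"offset": [0.64,-0.97,0]}
    - {"offset": [0.64,-0.97,0]}
    - {}
    - {}
    - {}

```text
invalid input at $.rows[0]: expected keys offset, turn
```

```bash
cat >> h.py <<'E'
from scipy.spatial.transform import Rotation as R
def rel(p,yaw=None):
    s=readout.get_state(); r=R.from_quat(s['ee_rot']).as_matrix()
    y=np.degrees(np.arctan2(r[1,0],r[0,0]))
    print('t',s['time'],'pos',s['position'].round(4),'yaw',y.round(2),'F',s['wrist_force'].round(1),'tiltz',r[:,2].round(3))
    if p is not None: print('units',(r.T@(np.array(p)-s['position'])/.025).round(2))
    if yaw is not None: print('turn',(y-yaw)/5)
E
python3 - <<'E'
from h import *
rel([.4648,-.022,.081],8)
s=snap('wrist','w1')
E
```

```text
t 0.1 pos [ 0.2385 -0.4953  0.2308] yaw 25.71 F [0.2 0.7 0.6] tiltz [-0.     0.001 -1.   ]
units [ 16.37 -13.13   6.01]
turn 3.542976470777485
```

View pics/w1.png

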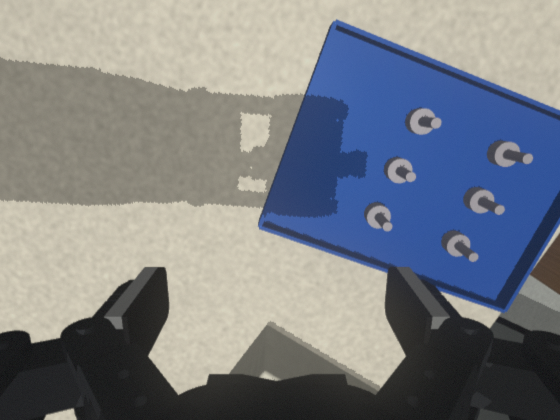

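The rows were refused because every key is needed, so nothing moved. The wrist view still shows the start pose, with a blue tray at about (420,170) that has nothing to do with the job. I'll send the rows again in full form.

Call:
move_arm:
  rows:
    - {"offset": [0,0,0],"turn": 0.885}
    - {"offset": [0,0,0],"turn": 0.885}
    - {"offset": [0,0,0],"turn": 0.885}
    - {"offset": [0,0,0],"turn": 0.885}
    - {"offset": [0.64,-0.97,0],"turn": 0}
    - {"offset": [0.64,-0.97,0],"turn": 0}
    - {"offset": [0.64,-0.97,0],"turn": 0}
    - {"offset": [0.64,-0.97,0],"turn": 0}
    - {"offset": [0.64,-0.97,0],"turn": 0}
    - {"offset": [0.64,-0.97,0],"turn": 0}
    - {"offset": [0.64,-0.97,0],"turn": 0}
    - {"offset": [0.64,-0.97,0],"turn": 0}
  claw: 0
  newtons: 40

```text
time: 1.15
position: [0.3386, -0.2842, 0.2312]
ee_rot: [0.998, 0.07, -0.0, -0.0]
wrist_force: [0.5, -0.6, 0.5]
gripper_width: -0.0001
```

Call:
move_arm:
  rows:
    - {"offset": [0.64,-0.97,0],"turn": 0}
    - {"offset": [0.64,-0.97,0],"turn": 0}
    - {"offset": [0.64,-0.97,0],"turn": 0}
    - {"offset": [0.64,-0.97,0],"turn": 0}
    - {"offset": [0.64,-0.97,0],"turn": 0}
    - {"offset": [0.64,-0.97,0],"turn": 0}
    - {"offset": [0.64,-0.97,0],"turn": 0}
    - {"offset": [0.64,-0.97,0],"turn": 0}
    - {"offset": [0,0,0],"turn": 0}
    - {"offset": [0,0,0],"turn": 0}

```text
time: 1.98
position: [0.4382, -0.0747, 0.231]
ee_rot: [0.997, 0.071, -0.0, -0.0]
wrist_force: [-0.4, -0.1, -0.4]
gripper_width: 0.0001
```

Run:
```python
from h import *
rel([.4648,-.022,.081],8)
s=snap('wrist','w2')
print(proj('w2',[.4975,-.0175,.106]),proj('w2',[.5856,-.0054,.059]))
```

```text
t 1.9833 pos [ 0.4382 -0.0747  0.231 ] yaw 8.16 F [-0.4 -0.1 -0.4] tiltz [-0.001  0.    -1.   ]
units [ 1.36 -1.93  6.  ]
turn 0.03190201493037605
(np.float64(207.3789172394795), np.float64(107.24362103095842)) (np.float64(213.3140370949448), np.float64(-14.125040207558158))
```

View pics/w2.png

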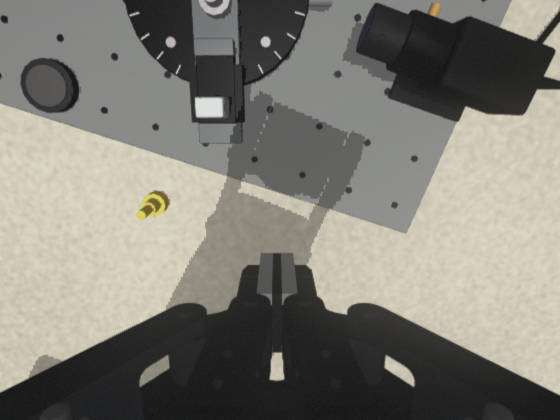

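The tab top is at (210,106) against a predicted (207,107), and the beam is parallel to the tool x axis. The pin is visible at (213,3). Next I go in behind the tab.

Call:
move_arm:
  rows:
    - {"offset": [0.68,-0.95,0],"turn": 0.03}
    - {"offset": [0.68,-0.94,0],"turn": 0}
    - {"offset": [0,0,1],"turn": 0}
    - {"offset": [0,0,1],"turn": 0}
    - {"offset": [0,0,1],"turn": 0}
    - {"offset": [0,0,1],"turn": 0}
    - {"offset": [0,0,1],"turn": 0}
    - {"offset": [0,0,1],"turn": 0}
    - {"offset": [0,0,0],"turn": 0}
    - {"offset": [0,0,0],"turn": 0}

```text
time: 2.87
position: [0.4647, -0.0249, 0.0811]
ee_rot: [0.998, 0.068, -0.001, -0.0]
wrist_force: [0.0, 0.1, 1.1]
gripper_width: 0.0002
```

Call:
move_arm:
  rows:
    - {"offset": [0.15,0,0],"turn": 0}
    - {"offset": [0.15,0,0],"turn": 0}
    - {"offset": [0.15,0,0],"turn": 0}
    - {"offset": [0,0,0],"turn": 0}
    - {"offset": [0,0,0],"turn": 0}

```text
time: 3.28
position: [0.4767, -0.0226, 0.0818]
ee_rot: [0.998, 0.069, 0.0, 0.0]
wrist_force: [0.7, 0.9, 0.1]
gripper_width: 0.0004
```

Run:
```python
from h import *
rel([.4648,-.022,.081],8)
s=snap('scene','s3')
A=s['frame'][130:290,170:340]
cv2.imwrite('pics/s3c.png',cv2.resize(A,None,fx=3.7,fy=3.7,interpolation=cv2.INTER_CUBIC))
```

```text
t 3.2833 pos [ 0.4767 -0.0226  0.0818] yaw 7.88 F [0.7 0.9 0.1] tiltz [ 0.001 -0.    -1.   ]
units [-0.47 -0.09  0.03]
turn -0.024899485641897277
```

View pics/s3c.png

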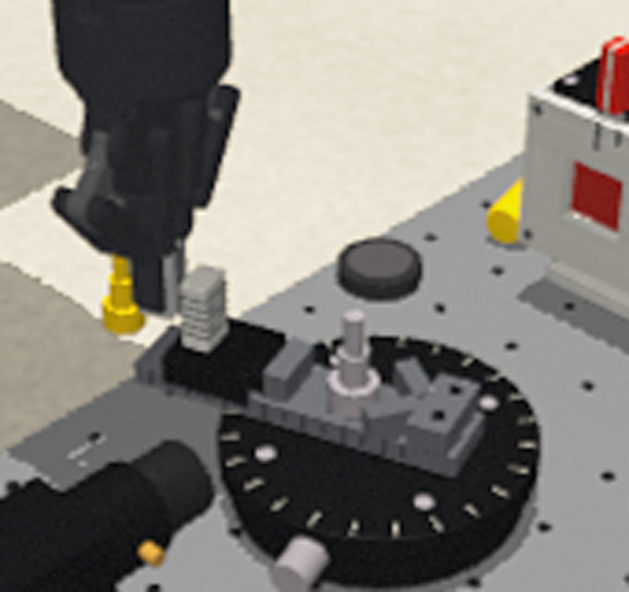

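The fingers are upright just behind the tab (crop: tab (205,305), pad (172,275)). The pin stands at (352,385) and nothing is touching yet. Now a slow push.

Call:
move_arm:
  rows:
    - {"offset": [0.05,-0.04,0],"turn": 0}
    - {"offset": [0.05,-0.04,0],"turn": 0}
    - {"offset": [0.05,0,0],"turn": 0}
    - {"offset": [0.06,0,0],"turn": 0}
    - {"offset": [0.06,0,0],"turn": 0}
    - {"offset": [0.06,0,0],"turn": 0}
    - {"offset": [0.06,0,0],"turn": 0}
    - {"offset": [0.06,0,0],"turn": 0}
    - {"offset": [0.06,0,0],"turn": 0}
    - {"offset": [0.06,0,0],"turn": 0}
    - {"offset": [0.06,0,0],"turn": 0}
    - {"offset": [0.06,0,0],"turn": 0}

```text
time: 4.33
position: [0.4932, -0.0182, 0.0812]
ee_rot: [0.998, 0.069, -0.0, -0.0]
wrist_force: [-2.4, 2.0, 0.8]
gripper_width: -0.0002
```

Call:
move_arm:
  rows:
    - {"offset": [0.05,0,0],"turn": 0}
    - {"offset": [0.05,0,0],"turn": 0}
    - {"offset": [0.05,0,0],"turn": 0}

```text
time: 4.58
position: [0.4969, -0.0177, 0.0812]
ee_rot: [0.998, 0.069, -0.0, -0.0]
wrist_force: [-3.5, 1.5, 0.5]
gripper_width: -0.0
```

Call:
move_arm:
  rows:
    - {"offset": [0.04,0,0],"turn": 0}
    - {"offset": [0.04,0,0],"turn": 0}
    - {"offset": [0.04,0,0],"turn": 0}

```text
time: 4.83
position: [0.4999, -0.0173, 0.0812]
ee_rot: [0.998, 0.069, -0.0, -0.0]
wrist_force: [-2.7, 2.3, 0.6]
gripper_width: -0.0003
```

Call:
move_arm:
  rows:
    - {"offset": [0.04,0,0],"turn": 0}
    - {"offset": [0.04,0,0],"turn": 0}
    - {"offset": [0.04,0,0],"turn": 0}

```text
time: 5.08
position: [0.5029, -0.0169, 0.0813]
ee_rot: [0.998, 0.069, -0.0, -0.0]
wrist_force: [-3.5, 2.3, -0.1]
gripper_width: 0.0001
```

Call:
move_arm:
  rows:
    - {"offset": [0.04,0,0],"turn": 0}
    - {"offset": [0.04,0,0],"turn": 0}

```text
time: 5.25
position: [0.5049, -0.0166, 0.0813]
ee_rot: [0.998, 0.069, -0.0, -0.0]
wrist_force: [-3.0, 1.9, 0.4]
gripper_width: 0.0
```

Run:
```python
from h import *
rel(None)
s=snap('scene','s4')
A=s['frame'][190:290,200:330]
cv2.imwrite('pics/s4c.png',cv2.resize(A,None,fx=5,fy=5,interpolation=cv2.INTER_CUBIC))
```

```text
t 5.25 pos [ 0.5049 -0.0166  0.0813] yaw 7.86 F [-3.   1.9  0.4] tiltz [-0.  0. -1.]
```

View pics/s4c.png

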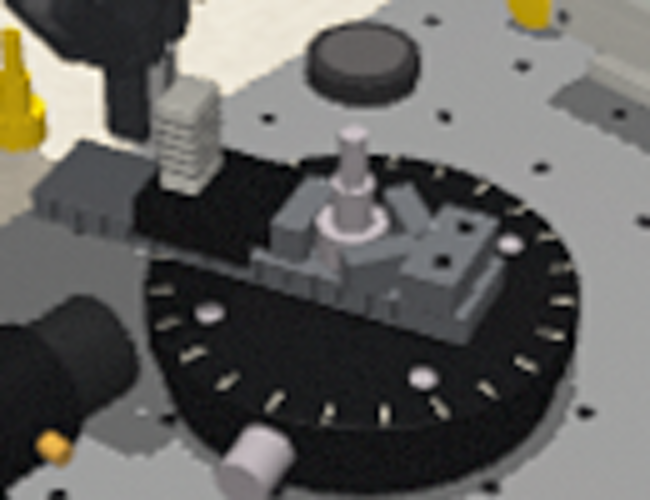

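The jaw is at the pin or nearly so, and the pin stands upright at (350,200), close to the vee. I'll continue in small steps until the force rises.

Call:
move_arm:
  rows:
    - {"offset": [0.04,0,0],"turn": 0}
    - {"offset": [0.03,0,0],"turn": 0}

```text
time: 5.47
position: [0.5066, -0.0164, 0.0813]
ee_rot: [0.998, 0.069, -0.0, 0.0]
wrist_force: [-3.2, 1.2, 0.4]
gripper_width: -0.0004
```

Call:
move_arm:
  rows:
    - {"offset": [0.03,0,0],"turn": 0}
    - {"offset": [0.02,0,0],"turn": 0}

```text
time: 5.63
position: [0.5078, -0.0162, 0.0813]
ee_rot: [0.998, 0.069, -0.0, 0.0]
wrist_force: [-3.4, 1.9, 0.1]
gripper_width: 0.0002
```

Call:
move_arm:
  rows:
    - {"offset": [0.02,0,0],"turn": 0}
    - {"offset": [0.02,0,0],"turn": 0}

```text
time: 5.8
position: [0.5085, -0.0161, 0.0812]
ee_rot: [0.998, 0.069, -0.0, 0.0]
wrist_force: [-8.7, -0.5, 4.3]
gripper_width: 0.0001
```

Call:
move_arm:
  rows:
    - {"offset": [0.01,0,0],"turn": 0}
    - {"offset": [0,0,0],"turn": 0}
    - {"offset": [0,0,0],"turn": 0}

```text
time: 6.05
position: [0.5084, -0.0161, 0.0812]
ee_rot: [0.998, 0.069, -0.001, -0.0]
wrist_force: [-8.3, 0.6, 3.8]
gripper_width: 0.0
```

Call:
move_arm:
  rows:
    - {"offset": [0.025,0,0],"turn": 0}
    - {"offset": [0,0,0],"turn": 0}
    - {"offset": [0,0,0],"turn": 0}

```text
time: 6.3
position: [0.5086, -0.0161, 0.0812]
ee_rot: [0.998, 0.069, -0.001, -0.0]
wrist_force: [-12.7, -0.4, 6.2]
gripper_width: -0.0002
```

The nip force is 12.7 N with no further travel. I back off, rise and go over to the shutter.

Call:
move_arm:
  rows:
    - {"offset": [-0.05,0,0],"turn": 0}
    - {"offset": [-0.2,0,0],"turn": 0}
    - {"offset": [-0.3,0,0],"turn": 0}
    - {"offset": [0,0,-0.8],"turn": 0}
    - {"offset": [0,0,-1],"turn": 0}
    - {"offset": [0,0,-1],"turn": 0}
    - {"offset": [0,0,-1],"turn": 0}
    - {"offset": [0,0,-1],"turn": 0}
    - {"offset": [0,0,-0.6],"turn": 0}
    - {"offset": [0,0,0],"turn": 0}

```text
time: 7.13
position: [0.4969, -0.0181, 0.2197]
ee_rot: [0.998, 0.069, 0.003, 0.001]
wrist_force: [0.0, 0.4, 0.1]
gripper_width: 0.0001
```

Call:
move_arm:
  rows:
    - {"offset": [0.5,-0.9,0],"turn": 0}
    - {"offset": [0.5,-0.9,0],"turn": 0}
    - {"offset": [0.5,-0.9,0],"turn": 0}
    - {"offset": [0.5,-0.9,0],"turn": 0}
    - {"offset": [0,0,0],"turn": 0.85}
    - {"offset": [0,0,0],"turn": 0.85}
    - {"offset": [0,0,0],"turn": 0.85}
    - {"offset": [0,0,0],"turn": 0.85}
    - {"offset": [0,0,0],"turn": 0}
    - {"offset": [0,0,0],"turn": 0}

```text
time: 7.97
position: [0.5329, 0.078, 0.2157]
ee_rot: [0.997, -0.079, -0.0, 0.0]
wrist_force: [-0.1, 0.7, 0.3]
gripper_width: -0.0003
```

Run:
```python
from h import *
rel([.578,.183,.206],-9)
w=snap('wrist','w5')['frame'];s=snap('scene','s5')['frame'];t=snap('top','t5')['frame']
print(proj('w5',[.6105,.178,.175]))
k=lambda a,f:cv2.resize(a,None,fx=f,fy=f,interpolation=cv2.INTER_CUBIC)
B=k(s[190:275,205:325],3)
o=np.zeros((580,800,3),np.uint8);o[:315,:420]=k(w,.75);o[320:575,:360]=B
T=k(t[180:290,240:330],4);o[:T.shape[0],430:790]=T
cv2.imwrite('pics/m5.png',o)
```

```text
t 7.9667 pos [0.5329 0.078  0.2157] yaw -9.01 F [-0.1  0.7  0.3] tiltz [-0.001 -0.    -1.   ]
units [ 1.12 -4.43  0.38]
turn -0.0020369489101170757
(np.float64(47.922685834398465), np.float64(121.26597564600235))
```

View pics/m5.png

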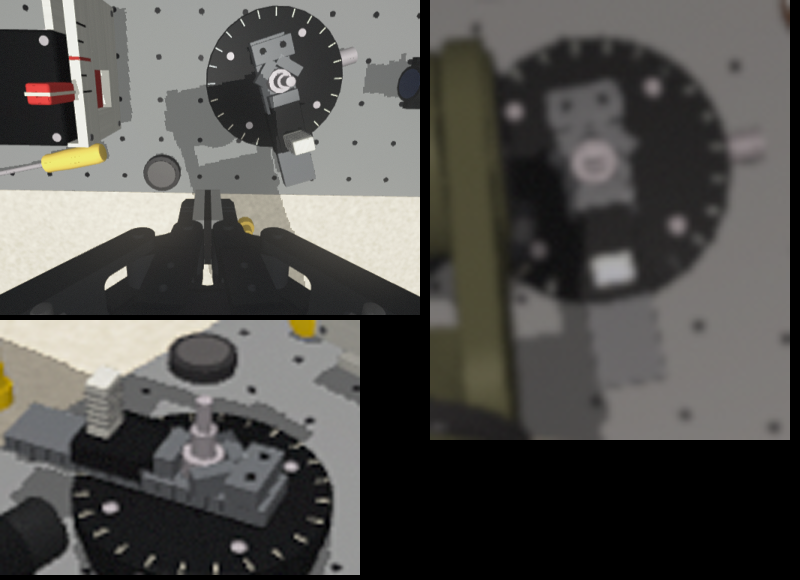

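The pin stands upright, nipped between jaw and vee in both views, and the jaw stayed put after release. The red tab top is at about (37,93) in the wrist panel, matching the prediction. I'll move to behind the shutter tab and refine the head's yaw there.

Call:
move_arm:
  rows:
    - {"offset": [0.2,-0.88,0],"turn": 0}
    - {"offset": [0.2,-0.88,0],"turn": 0}
    - {"offset": [0.2,-0.88,0],"turn": 0}
    - {"offset": [0.2,-0.88,0],"turn": 0}
    - {"offset": [0.2,-0.88,0],"turn": 0}
    - {"offset": [0,0,0],"turn": 0}
    - {"offset": [0,0,0],"turn": 0}

```text
time: 8.7
position: [0.5753, 0.1834, 0.2157]
ee_rot: [0.997, -0.078, -0.0, 0.0]
wrist_force: [0.1, 0.1, -0.3]
gripper_width: -0.0
```

Run:
```python
from h import *
rel([.578,.183,.148],-9)
w=snap('wrist','w6')['frame']
print(proj('w6',[.6105,.178,.175]))
cv2.imwrite('pics/w6c.png',cv2.resize(w[0:300,130:430],None,fx=2,fy=2,interpolation=cv2.INTER_CUBIC))
```

```text
t 8.7 pos [0.5753 0.1834 0.2157] yaw -9.0 F [ 0.1  0.1 -0.3] tiltz [-0.001 -0.    -1.   ]
units [ 0.11 -0.    2.71]
turn 0.0004241196902029287
(np.float64(274.80896099357864), np.float64(172.65647547606318))
```

View pics/w6c.png

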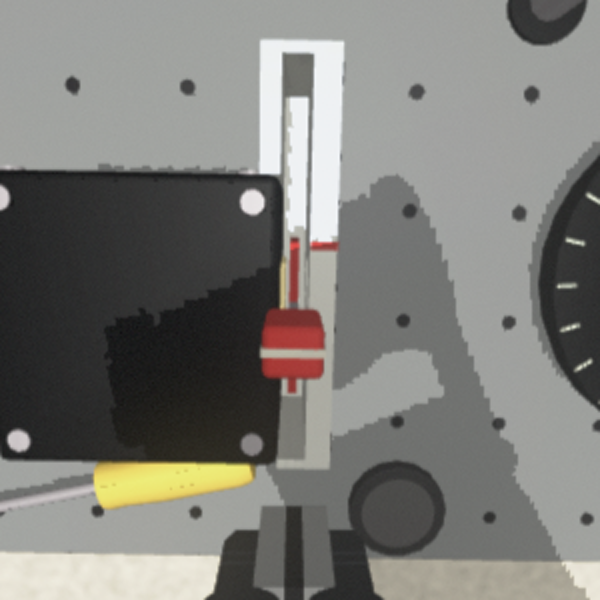

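The tab top's pointer line is centred at crop (292,352), the red mark is at (323,245), and the frame's right edge runs (344,42) to (330,468). The fingers line up with the tab at (294,520).

Run:
```python
from h import *
np.set_printoptions(precision=4,suppress=True)
P=lambda u,v,z:atz('w6',u/2+130-.25,v/2-.25,z)
a,b=P(344,42,.136),P(330,468,.136); y=np.arctan2(*(a-b)[1::-1]);print('yaw',np.degrees(y),np.linalg.norm(a-b))
l,m=P(283,170,.136),P(275,462,.136);print('box edge',np.degrees(np.arctan2(*(l-m)[1::-1])),np.linalg.norm(l-m))
tab=P(292,352,.175);mark=P(323,245,.136);d=np.array([np.cos(y),np.sin(y),0])
print('tab',tab,'mark',mark,'along',(mark-tab)@d)
print('pred half px tab:',proj('w6',tab+.025*d))
rel(tab-.030*d-[0,0,.027],np.degrees(y))
```

```text
yaw -9.953628603433748 0.12470711371666211
box edge -10.835268402232394 0.0891634920721936
tab [0.6089 0.1778 0.175 ] mark [0.6319 0.1649 0.136 ] along 0.02490116943716967
pred half px tab: (np.float64(276.6087685720121), np.float64(125.43912667893852))
t 8.75 pos [0.5752 0.1827 0.2159] yaw -9.06 F [ 0.1  0.5 -0.2] tiltz [-0.001 -0.    -1.   ]
units [ 0.16 -0.04  2.72]
turn 0.17847638402388669
```

Call:
move_arm:
  rows:
    - {"offset": [0,-0.02,0.9],"turn": 0.2}
    - {"offset": [0,0,0.9],"turn": 0}
    - {"offset": [0,0,0.88],"turn": 0}
    - {"offset": [0.2,0,0],"turn": 0}
    - {"offset": [0.2,0,0],"turn": 0}
    - {"offset": [0.1,0,0],"turn": 0}
    - {"offset": [0,0,0],"turn": 0}
    - {"offset": [0,0,0],"turn": 0}

```text
time: 9.42
position: [0.5883, 0.1809, 0.1506]
ee_rot: [0.996, -0.089, 0.001, -0.0]
wrist_force: [-0.2, -0.3, -0.7]
gripper_width: 0.0002
```

Call:
move_arm:
  rows:
    - {"offset": [0.05,0,0],"turn": 0}
    - {"offset": [0,0,0],"turn": 0}

```text
time: 9.58
position: [0.5892, 0.1808, 0.1499]
ee_rot: [0.996, -0.088, 0.0, -0.0]
wrist_force: [0.0, -0.1, 0.7]
gripper_width: 0.0
```

Call:
move_arm:
  rows:
    - {"offset": [0.05,0,0],"turn": 0}
    - {"offset": [0,0,0],"turn": 0}

```text
time: 9.75
position: [0.5903, 0.1806, 0.1495]
ee_rot: [0.996, -0.088, 0.0, -0.0]
wrist_force: [0.0, 0.7, -0.9]
gripper_width: 0.0002
```

Call:
move_arm:
  rows:
    - {"offset": [0.05,0,0],"turn": 0}
    - {"offset": [0,0,0],"turn": 0}

```text
time: 9.92
position: [0.5914, 0.1805, 0.1493]
ee_rot: [0.996, -0.088, -0.0, -0.0]
wrist_force: [-2.1, -0.0, 1.9]
gripper_width: -0.0003
```

Call:
move_arm:
  rows:
    - {"offset": [0.05,0,0],"turn": 0}
    - {"offset": [0,0,0],"turn": 0}

```text
time: 10.08
position: [0.5927, 0.1803, 0.1493]
ee_rot: [0.996, -0.088, -0.0, -0.0]
wrist_force: [-2.4, 0.8, 3.0]
gripper_width: 0.0001
```

Call:
move_arm:
  rows:
    - {"offset": [0.1,0,0],"turn": 0}
    - {"offset": [0.1,0,0],"turn": 0}
    - {"offset": [0.1,0,0],"turn": 0}
    - {"offset": [0.1,0,0],"turn": 0}
    - {"offset": [0.1,0,0],"turn": 0}
    - {"offset": [0.1,0,0],"turn": 0}
    - {"offset": [0.1,0,0],"turn": 0}
    - {"offset": [0.1,0,0],"turn": 0}
    - {"offset": [0.1,0,0],"turn": 0}
    - {"offset": [0,0,0],"turn": 0}
    - {"offset": [0,0,0],"turn": 0}
    - {"offset": [0,0,0],"turn": 0}

```text
time: 11.08
position: [0.6146, 0.1764, 0.1493]
ee_rot: [0.996, -0.088, -0.001, -0.0]
wrist_force: [-7.8, 0.8, 4.3]
gripper_width: -0.0003
```

Run:
```python
from h import *
rel([.6158,.1766,.1493],-10)
w=snap('wrist','w7')['frame'];s=snap('scene','s7')['frame']
d=np.array([.985,-.173,0]);tab=np.array([.6089,.1778,.175])
for q in(.02,.025,.03): print(q,proj('w7',tab+q*d))
print('mark',proj('w7',[.6319,.1649,.136]))
k=lambda a,f:cv2.resize(a,None,fx=f,fy=f,interpolation=cv2.INTER_CUBIC)
o=np.zeros((480,800,3),np.uint8);o[:480,:360]=k(w[120:280,220:340],3);o[:440,370:800]=k(s[115:225,285:392],4)[:,:428].copy() if 0 else cv2.resize(s[115:225,285:392],(430,440),interpolation=cv2.INTER_CUBIC)
cv2.imwrite('pics/m7.png',o)
```

```text
t 11.0833 pos [0.6146 0.1764 0.1493] yaw -10.13 F [-7.8  0.8  4.3] tiltz [-0.001  0.    -1.   ]
units [ 0.04 -0.02  0.  ]
turn -0.02601522343272933
0.02 (np.float64(273.314930122315), np.float64(267.76525051828844))
0.025 (np.float64(273.248270112353), np.float64(254.4754351488596))
0.03 (np.float64(273.1801528951551), np.float64(240.89510054412676))
mark (np.float64(293.422990295638), np.float64(220.3017355696703))
```

View pics/m7.png

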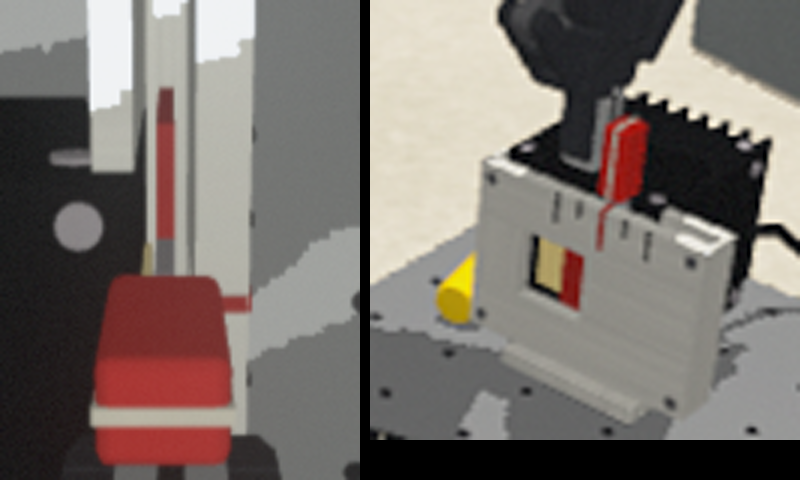

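The window is about half open. The pointer is at full-frame pixel (274.3,258.3), which gives a travel of about 23.6 mm, and the TCP gives 23.7 mm. I'll add about 1.3 mm.

Call:
move_arm:
  rows:
    - {"offset": [0.055,0,0],"turn": 0}
    - {"offset": [0,0,0],"turn": 0}
    - {"offset": [0,0,0],"turn": 0}
    - {"offset": [0,0,0],"turn": 0}
    - {"offset": [0,0,0],"turn": 0}
    - {"offset": [0,0,0],"turn": 0}

```text
time: 11.68
position: [0.6159, 0.1761, 0.1493]
ee_rot: [0.996, -0.088, -0.001, -0.0]
wrist_force: [-8.6, 1.9, 4.1]
gripper_width: 0.0001
```

Run:
```python
from h import *
rel([.6158,.1766,.1493],-10)
w=snap('wrist','w8')['frame'];s=snap('scene','s8')['frame']
d=np.array([.985,-.173,0]);tab=np.array([.6089,.1778,.175])
for q in(.02,.025,.03): print(q,(np.array(proj('w8',tab+q*d))-[220,120])*3)
k=lambda a,f:cv2.resize(a,None,fx=f,fy=f,interpolation=cv2.INTER_CUBIC)
o=np.zeros((480,800,3),np.uint8);o[:480,:360]=k(w[120:280,220:340],3);o[:480,370:800]=cv2.resize(s[140:280,215:340],(430,480),interpolation=cv2.INTER_CUBIC)
cv2.imwrite('pics/m8.png',o)
```

```text
t 11.6833 pos [0.6159 0.1761 0.1493] yaw -10.13 F [-8.6  1.9  4.1] tiltz [-0.001  0.    -1.   ]
units [-0.01 -0.02  0.  ]
turn -0.02577265849501309
0.02 [159.9913946  453.58713479]
0.025 [159.7940047  413.94301235]
0.03 [159.5923105  373.43440633]
```

View pics/m8.png

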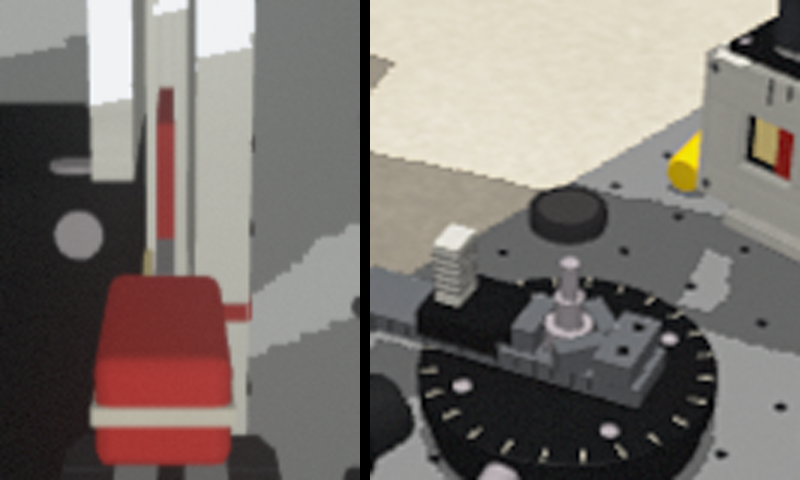

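The pointer is at (163,414), where 25 mm was predicted at 413.9. The force is 8.6 N against the 8.4 N expected at half travel. The pin is still upright and nipped, so I'm handing in.

```bash
python3 -c "
from h import *
print(workorder.finish_job())"
```

```text
the job is handed in; nothing more can be done
None
```

The jaw is closed on the pin and the shutter is held half open. The job was handed in at about 11.8 s of the 45 s allowed.

- **Jaw and pin:** I pushed the sliding jaw with shut fingers until it stopped, with a push of about 12.7 N. It stayed there when I backed off. The last picture shows the pin upright between jaw and vee.
- **Shutter:** I pushed the red tab to half travel and am still holding it there. The pointer sits at the 25 mm place in the wrist picture, the tool position gives about 25 mm, and the force is 8.6 N against the 8.4 N expected.
- **Other things:** I did not touch the other things on the breadboard. In the last picture the lens cap and the screwdriver's handle are where they were. I did not check the jar and the post again at the end.
- **Problems:** The first two move calls were refused because the rows lacked a key, and nothing moved. No check failed or disagreed beyond 1 to 2 mm.

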